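Hang the hammer back on its bench stand

TASK

Pull the orange-handled hammer up out of the green tin and hang it on the empty blue stand: handle hanging straight down between the two prongs, head lying flat and squarely across both of them, behind their upturned ends. Leave both tins standing where they are and the mallet hanging on its own stand.

Things in the scene. Friction and masses are not known exactly. Their poses are not given: they have to be found in the camera images.
- hammer: Loose ball-pein hammer, 193 mm, 0.4 kg, standing head up in the green tin, maybe leaning a little. Origin: underside of the butt; z up to the head, x along the head (+x flat face, -x ball; either way round is fine). Handle 30 (x) by 24 (y) mm, black, to z = 100; then orange, 22 by 18. Steel head 104 (x) by 26 (y) mm, z = 165 (flat underside) to 193.
- hammer_head (a point): Centre of the hammer's head, 179 mm above the butt, 14 mm above the head's underside; axes as the hammer's.
- tin: Green round tin that holds the hammer, loose, 0.6 kg, outside diameter 84 mm, height 90 mm, wall 4 mm, floor 6 mm thick. Origin: centre of its underside, z up.
- tool_tin: Bare steel tin of the same size, loose, with a chisel and a red-handled drift standing in it up to 135 mm above the bench. Origin: centre of its underside, z up.
- stand: Empty blue stand, fixed. Origin on the bench, z up, open front to its -x. Base: x -70 to 80, 120 mm wide, 8 thick. Post: x 55 to 75, 64 wide, 215 high. From it two prongs run forward to x = -55: 10 wide, centred at y = -27 and 27 (44 mm free between), tops 215 high, undersides 203. Their front ends (x -55 to -47) turn up 12 mm above the tops.
- stand_hang (a point): Point on the empty stand midway between the prongs, level with their tops, 215 mm above the stand's origin; stand's axes. The centre of the underside of the hammer's head belongs about here.
- mallet_stand: A second blue stand, the same in every size, fixed, with the mallet hanging on it. Origin and axes as for the empty stand.
- mallet: Black rubber mallet with a wooden handle, loose, hanging on the second stand: handle 21 mm thick, 165 mm long; head 90 (x) by 46 (y) by 48 (z) mm above it, its top 263 mm above the bench. Origin: centre of the underside of the handle's free end, z up to the head.
Mind the look-alikes: they are no part of the job. What is meant by the hammer is not pink, and is the smaller of those in its own colour.

How it is judged:
By the outcome, as a careful person would: the job done as asked, in the order asked, and still so for the second after the job is handed in, with the robot touching nothing.
It also fails if it takes over 45 s, if anything falls off the work surface, if the arm or the gripper's body presses on something with over 40 N, if the wrist force passes 120 N, or if a joint passes its speed limit or range.

ROBOT

A 6-joint arm with a two-finger parallel gripper is mounted at the origin on the work surface. World frame = base frame: x ahead of the robot, y to its left, z up, the work surface at z = 0. Lengths are in m, angles in rad, forces in N, time in s.
With the tool pointing down it reaches from about 0.375 to 0.975 m from the base axis. Payload 3.8 kg.
Tool frame: the origin (TCP) lies at the very end of the fingers, on their centre line; the grasp point (between the pads) lies 19 mm behind it; z points along the fingers, y is the line along which they close (so a half turn about z gives the same grasp; the last joint's range is limited). The gripper opens to 85 mm and grips with 20 to 120 N. Pads are 22 mm wide; open, the fingers measure 114 mm over their backs; the gripper's body (76 mm by 85 mm) begins 54 mm behind the grasp point. The pads swing forward as they close: fully open they stand 13 mm farther back than shut.
Start: joints at [1.261, 0.264, 1.604, -0, 1.274, -0.037], TCP at [0.182, 0.65, 0.231] pointing down, gripper open.
Joint ranges: [-2.63, 2.63], [-0.94, 2.18], [0.31, 2.57], [-1.31, 4.45], [0, 2.66], [-2.55, 2.55]. Speed limits (rad/s): [2.57, 2.57, 3.14, 3.14, 3.14, 3.14].

INTERFACE

Orientations are given as a rotation vector (axis times angle).
In Python, from workcell import bot, vision gives the robot as it stands. The module is installed in compiled form; this text tells all that it offers.
- The arm moves only by the tool play_rows, never from a script. Its argument "moves" is a list that holds one entry, the list of rows, each a list of 7 numbers: the turn, a rotation vector about the tool's x, y, z as a fraction of full scale, then the shift along the tool's x, y, z as a fraction of full scale, then the finger opening in mm, from 0 to 85.4. In form: [[[ax, ay, az, x, y, z, jaw], ...]]. A call has 1 to 5 rows; each row shifts and turns the commanded pose from where the row before left it, along the tool's axes as they then stand; what a row does not reach is not made up. Full scale, the value 1, is 0.1 m for a shift and 0.5 rad for a turn. A row lasts 1/12 s, in which the tool goes at most 41.7 mm and 7.16 degrees, less where a joint would pass 70% of its speed; a pose out of reach is approached as far as the arm can. A call with a number of a shift or a turn outside -1 to 1 is refused whole. A call with a gripper value outside its range is refused whole. The fingers move at their own pace and stop on an object; "newtons" is the grip in N (left out, the last holds). Time passes only in rows, so rows that do not move let the fingers close. It gives the time, the measured TCP pose, the force, the opening and the grip force at its end, in the units of the state.
- bot.read_state(): the state, without advancing time (a new reading comes with each control period).
- vision.read_camera(name): name is "scene" or "top" or "wrist"; returns a dict with "image" (384x512x3 uint8, red, green, blue), "depth" (384x512 float32, m along the optical axis (not along the pixel's ray), 0 where there is no reading), "K" (3x3 intrinsics, pixels), "R" (3x3) and "t" (3): a world point X has camera coordinates R X + t. Camera axes: x right, y down, z forward; pixel columns grow to the right and rows downward; lengths in m; the calibration is good to about 2 mm. A picture is of the moment at which its call begins.
- bot.finish_job(): hands the job in; it is judged then, once.
The state is a dict: "time": time; "q": joint angles; "joint_vel": joint speeds; "joint_torque": joint torques, N m; "tool_pos": TCP position; "tcp_rot": TCP orientation; "wrist_force": force on the tool from outside, world axes, zero at the start; "torque": the same for the moment, N m; "width": opening from 0.0 (shut) to 1.0 (fully open); "grip_force": force on a finger pad.
Only numpy, scipy, OpenCV 4.12 (cv2) and the standard library are available. Lean on these libraries where they do the work, as an engineer would, in place of code of your own. Each camera call takes 0.05 s, during which the arm holds its last target. There are 200 camera calls.

## Working session

There is one attempt and no reset: what is moved stays moved. The work goes in short steps, Python scripts to look and compute and a tool call to move; the robot and the scene stay as the last step left them, time stands still between calls to the robot, and variables do not carry over. Pictures are saved under pics/ and viewed, at most 10 in all, crops included, and the job is handed in when it is done.

Besides the shell and the picture viewer there is one more tool, called after ">>>" by a JSON object that holds its "op" and its "data". play_rows: Moves the arm, as the interface text tells. Its arguments: {"type":"object","properties":{"moves":{"type":"array","items":{"type":"array","items":{"type":"array","items":{"type":"number"}}}},"newtons":{"type":"number"}},"required":["moves"]}

```bash
mkdir -p pics; cat > h.py <<'E'
import numpy as np, cv2
from workcell import bot, vision
def cam(n):
    c=vision.read_camera(n); return c
def save(c,f): cv2.imwrite('pics/'+f,c['image'][:,:,::-1])
def cloud(c):
    d=c['depth']; v,u=np.indices(d.shape); K=c['K']
    P=np.stack([(u-K[0,2])*d/K[0,0],(v-K[1,2])*d/K[1,1],d],-1)
    W=(P-c['t'])@c['R']; W[d==0]=np.nan; return W
E
python3 - <<'E'
from h import *
for n in('scene','top'):
    c=cam(n); save(c,n+'1.png'); np.savez('/tmp/'+n+'.npz',**c); print(n,c['K'][0],-c['R'].T@c['t'])
print(bot.read_state())
a=[cv2.imread('pics/%s1.png'%n) for n in('scene','top')]
E
```

```text
scene [360.40797979   0.         262.31679981] [ 1.01835797 -0.07694306  0.82308044]
top [360.23321318   0.         250.87993182] [ 0.28335512 -0.01703217  1.04797943]
{'time': 0.1, 'q': array([ 1.26111056e+00,  2.64677030e-01,  1.60529853e+00,  1.88754633e-05,
        1.27373651e+00, -3.68873867e-02]), 'joint_vel': array([-0.00158992, -0.002665  , -0.00378373,  0.00104852,  0.00216255,
        0.00025996]), 'joint_torque': array([ 4.48114579e-04, -5.16700566e+01, -3.68590879e+01,  4.64614203e-06,
        6.15076409e-03, -3.28612657e-06]), 'tool_pos': array([0.18163669, 0.64937264, 0.23005409]), 'tcp_rot': array([-0.4271395 , -3.11203116,  0.00327402]), 'wrist_force': array([ 0.18864918, -0.65798131, -0.69123101]), 'torque': array([-0.01542342,  0.07100732,  0.03352136]), 'grip_force': 0.0, 'width': 1.0002369141879581}
```

View pics/scene1.png

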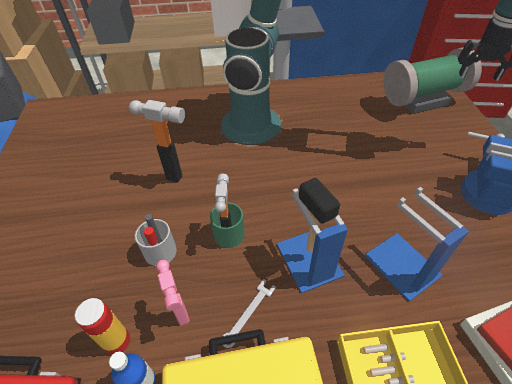

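View pics/top1.png

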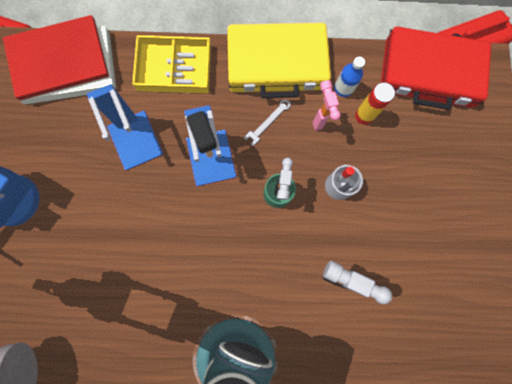

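The scene picture shows four hammer-like things: the orange-handled one in the green tin (222,205), a larger orange one free-standing (160,130), a pink one (170,290) and the black mallet on its stand (318,200). The one in the green tin is the target. The empty stand is at scene (420,245), top (130,130); the mallet's stand is at top (208,145).

```bash
cat > m.py <<'E'
from h import *
C={n:dict(np.load('/tmp/'+n+'.npz')) for n in('scene','top')}
Ws=[];cs=[]
for n in C:
    W=cloud(C[n]).reshape(-1,3); k=np.isfinite(W[:,0]); Ws.append(W[k]); cs.append(cv2.cvtColor(C[n]['image'],cv2.COLOR_RGB2HSV).reshape(-1,3)[k])
W=np.vstack(Ws);H=np.vstack(cs);src=np.repeat([0,1],[len(w) for w in Ws])
def rep(s,k):
    for i in(0,1):
        p=W[k&(src==i)]
        if len(p)<3: print(s,i,'none');continue
        r=cv2.minAreaRect((p[:,:2]*1000).astype(np.float32)); print(s,i,len(p),'med',p.mean(0).round(4),'z',np.percentile(p[:,2],[2,50,98]).round(3),'rect',np.round(r[0],1),np.round(r[1],1),round(r[2],1))
E
python3 - <<'E'
from m import *
# clusters of everything by height slices
box=(W[:,0]>.2)&(W[:,0]<.9)&(abs(W[:,1])<.55)
blue=(H[:,0]>100)&(H[:,0]<120)&(H[:,1]>120)
for lo,hi,nm in((.003,.016,'base'),(.19,.23,'top'),(.23,.3,'high'),(.12,.19,'mid'),(.07,.12,'tin')):
    k=box&(W[:,2]>lo)&(W[:,2]<hi)
    if nm=='base':k&=blue
    g=np.zeros((350,550),np.uint8); ij=((W[k][:,:2]-[.2,-.55])*500).astype(int); g[ij[:,0],ij[:,1]]=1
    g=cv2.dilate(g,np.ones((5,5)))
    n,L,S,_=cv2.connectedComponentsWithStats(g)
    full=((W[:,:2]-[.2,-.55])*500); idx=np.clip(full,0,[349,549]).astype(int)
    for j in range(1,n):
        kk=k&(L[idx[:,0],idx[:,1]]==j)
        if kk.sum()>25: rep(nm+str(j),kk)
E
```

```text
base1 0 1351 med [0.5711 0.0709 0.0086] z [0.005 0.008 0.012] rect [565.2  92.1] [149.2 119.4] 15.0
base1 1 1305 med [0.5455 0.0852 0.0089] z [0.005 0.009 0.013] rect [564.2  93.4] [149.  120.3] 14.4
base2 0 2148 med [0.6104 0.3131 0.0082] z [0.005 0.008 0.011] rect [612.  321.9] [149.3 121.2] 25.9
base2 1 1708 med [0.604  0.3192 0.0091] z [0.005 0.009 0.013] rect [610.8 323.6] [149.5 119.3] 26.4
base3 0 10 med [ 0.7985 -0.2807  0.0113] z [0.007 0.011 0.016] rect [ 797.6 -280.7] [16.5  1.7] 2.8
base3 1 17 med [ 0.7744 -0.2987  0.013 ] z [0.009 0.014 0.016] rect [ 774.8 -297.8] [42.3  8.5] 66.7
top1 0 168 med [ 0.2374 -0.2595  0.2101] z [0.191 0.21  0.229] rect [ 235.8 -260.8] [19.5 36.7] 6.6
top1 1 none
top2 0 359 med [ 0.4706 -0.1099  0.1968] z [0.191 0.197 0.201] rect [ 468.2 -110.3] [ 25.9 104.6] 82.1
top2 1 384 med [ 0.4636 -0.1079  0.197 ] z [0.19  0.197 0.202] rect [ 466.9 -108.5] [ 26.1 101.4] 83.4
top3 0 908 med [0.6005 0.0909 0.2129] z [0.192 0.215 0.228] rect [569.9  94.5] [131.4  65.5] 14.5
top3 1 461 med [0.575  0.0957 0.2165] z [0.206 0.216 0.228] rect [569.   95.7] [130
[... 4137 characters left out ...]
 0.6922 -0.3532  0.0957] z [0.071 0.096 0.118] rect [ 696.3 -355.3] [55.3 23.8] 47.2
tin9 0 558 med [ 0.7876 -0.4881  0.0745] z [0.071 0.075 0.078] rect [ 787.3 -485. ] [132.   15.5] 82.3
tin9 1 1628 med [ 0.8368 -0.4889  0.0748] z [0.071 0.075 0.079] rect [ 835.7 -484.7] [131.5 129.5] 89.3
tin10 0 623 med [ 0.8062 -0.2972  0.1046] z [0.074 0.107 0.119] rect [ 802.3 -306.5] [51.7 59. ] 39.3
tin10 1 323 med [ 0.785  -0.2995  0.0998] z [0.072 0.103 0.119] rect [ 795.1 -304.9] [60.2 53.3] 55.2
tin11 0 5192 med [ 0.8162 -0.0823  0.075 ] z [0.072 0.075 0.078] rect [802.1 -99.2] [301.5  85.6] 82.8
tin11 1 3777 med [ 0.8394 -0.0957  0.0753] z [0.071 0.075 0.079] rect [841.1 -99.5] [126.5 296.1] 2.1
```

```bash
cat >> h.py <<'E'
from scipy.spatial.transform import Rotation as Ro
def delta(p,R0,tgt,yaw,roll=None):
    """tool-frame shift (in m) and turn about tool to reach tgt with tool y at yaw deg, z down"""
    a=np.radians(yaw); y=np.array([np.cos(a),np.sin(a),0]); z=np.array([0,0,-1.]); Rt=np.stack([np.cross(y,z),y,z],1)
    return R0.T@(np.array(tgt)-p), Ro.from_matrix(R0.T@Rt).as_rotvec(), Rt
E
python3 - <<'E'
from m import *
d=np.hypot(W[:,0]-.463,W[:,1]+.107)
for i in(0,1):
    k=(src==i)&(d<.07)&(W[:,2]>.1945)&(W[:,2]<.205)
    p=W[k]; A=np.c_[p[:,:2]-p[:,:2].mean(0),np.ones(len(p))]; s=np.linalg.lstsq(A,p[:,2],rcond=None)[0]
    print(i,len(p),p.mean(0).round(4),'slope',s.round(3))
    k=(src==i)&(d<.07)&(W[:,2]>.092)&(W[:,2]<.165); p=W[k]
    if len(p)>3: print('orange',len(p),p.mean(0).round(4),np.polyfit(p[:,2],p[:,0],1).round(3),np.polyfit(p[:,2],p[:,1],1).round(3))
    k=(src==i)&(d<.06)&(W[:,2]>.086)&(W[:,2]<.0925); p=W[k]; q=p[:,:2]
    s=np.linalg.lstsq(np.c_[2*q,np.ones(len(q))],(q**2).sum(1),rcond=None)[0]; print('rim',len(p),s[:2].round(4),np.sqrt(s[2]+s[0]**2+s[1]**2).round(4))
c=C['scene']['image'][150:270,130:290]; cv2.imwrite('pics/crop.png',cv2.resize(c[:,:,::-1],None,fx=4,fy=4))
E
```

```text
0 272 [ 0.4662 -0.1099  0.1982] slope [-0.011 -0.004  0.198]
orange 149 [ 0.4779 -0.107   0.1105] [-0.056  0.484] [-0.04  -0.103]
rim 168 [ 0.4604 -0.1071] 0.0383
1 299 [ 0.4618 -0.1077  0.1983] slope [ 0.    -0.013  0.198]
orange 48 [ 0.4624 -0.0977  0.1   ] [0.206 0.442] [-0.11  -0.087]
rim 103 [ 0.4596 -0.1055] 0.039
```

View pics/crop.png

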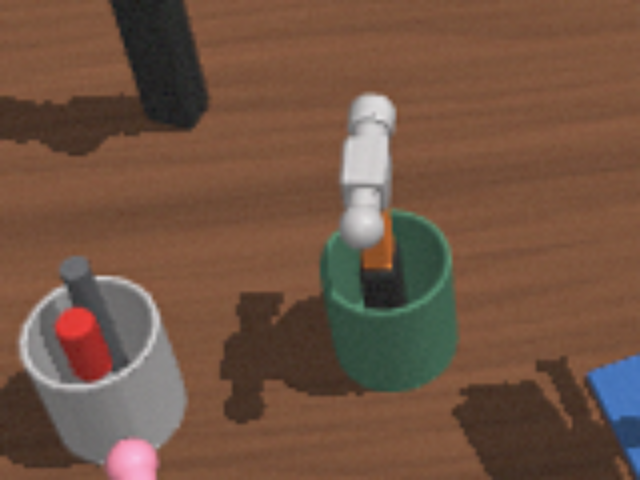

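The crop shows an orange shaft (375,240) with black grip below it in the green tin (390,300), so that is the hammer; it's nearly upright. Moving over it.

>>> {"op": "play_rows", "data": {"moves": [[[0,0,0,0,0,-0.35,85],[0,0,0,0,0,-0.35,85],[0,0,0,-0.3,-0.25,0,85],[0,0,0,-0.3,-0.25,0,85],[0,0,0,-0.3,-0.25,0,85]]]}}

```text
time: 0.52
tool_pos: [0.2486, 0.553, 0.3017]
tcp_rot: [0.424, 3.112, 0.001]
wrist_force: [0.3, -0.5, -0.1]
width: 0.995
grip_force: 0.0
```

>>> {"op": "play_rows", "data": {"moves": [[[0,0,0,-0.25,-0.31,0,85],[0,0,0,-0.25,-0.31,0,85],[0,0,0,-0.25,-0.31,0,85],[0,0,0,-0.25,-0.31,0,85],[0,0,0,-0.25,-0.31,0,85]]]}}

```text
time: 0.93
tool_pos: [0.327, 0.3686, 0.3007]
tcp_rot: [-0.426, -3.112, 0.001]
wrist_force: [1.8, -0.1, -0.8]
width: 0.993
grip_force: 0.0
```

>>> {"op": "play_rows", "data": {"moves": [[[0,0,0,-0.2,-0.34,0,85],[0,0,0,-0.2,-0.34,0,85],[0,0,0,-0.2,-0.34,0,85],[0,0,0,-0.2,-0.34,0,85],[0,0,0,-0.2,-0.34,0,85]]]}}

```text
time: 1.35
tool_pos: [0.3771, 0.1781, 0.301]
tcp_rot: [-0.426, -3.112, 0.0]
wrist_force: [0.2, 0.1, -0.2]
width: 0.997
grip_force: 0.0
```

>>> {"op": "play_rows", "data": {"moves": [[[0,0,0,-0.2,-0.32,0,85],[0,0,0,-0.2,-0.32,0,85],[0,0,0,-0.2,-0.32,0,85],[0,0,0,-0.2,-0.32,0,85],[0,0,0,-0.2,-0.32,0,85]]]}}

```text
time: 1.77
tool_pos: [0.4304, -0.003, 0.3011]
tcp_rot: [0.427, 3.112, 0.0]
wrist_force: [1.3, 0.3, 0.1]
width: 0.998
grip_force: 0.0
```

>>> {"op": "play_rows", "data": {"moves": [[[0,0,0,-0.2,-0.3,0,85],[0,0,0,-0.2,-0.3,0,85],[0,0,0,-0.2,-0.3,0,85],[0,0,-0.14,0,0,0,85],[0,0,-0.14,0,0,0,85]]]}}

```text
time: 2.18
tool_pos: [0.4641, -0.1061, 0.3005]
tcp_rot: [-0.21, -3.133, -0.0]
wrist_force: [0.6, 0.2, -0.2]
width: 0.994
grip_force: 0.0
```

```bash
python3 - <<'E'
from h import *
c=cam('wrist'); save(c,'wrist1.png'); W=cloud(c)
s=bot.read_state(); R0=Ro.from_rotvec(s['tcp_rot']).as_matrix(); p=s['tool_pos']; print(p,R0.round(3).tolist(),s['q'].round(2))
for n,w in(('wrist',W),('top',cloud(cam('top'))),('scene',cloud(cam('scene')))):
    w=w.reshape(-1,3); k=(np.hypot(w[:,0]-.467,w[:,1]+.109)<.075)&(w[:,2]>.18)&(w[:,2]<.205); q=w[k]
    if len(q)<20: print(n,len(q)); continue
    r=cv2.minAreaRect((q[:,:2]*1000).astype(np.float32)); print(n,len(q),np.percentile(q[:,2],[5,95]),r)
d,t,_=delta(p,R0,[.467,-.109,.166],82.5); print(d,t)
E
```

```text
[ 0.46389598 -0.10519704  0.30047756] [[-0.992, 0.129, -0.002], [0.129, 0.992, 0.0], [0.002, 0.0, -1.0]] [-0.28 -0.16  1.92  0.    1.38 -1.72]
wrist 2981 [0.18982021 0.1999092 ] ((468.2464599609375, -110.96438598632812), (26.11046028137207, 102.20281219482422), 82.82329559326172)
top 323 [0.18838249 0.20145203] ((455.0362854003906, -107.38098907470703), (27.16982078552246, 77.44520568847656), 82.29875183105469)
scene 419 [0.18529338 0.20066525] ((468.8713684082031, -110.1115951538086), (27.019412994384766, 104.29525756835938), 83.0322265625)
[-0.00378957 -0.00340796  0.13447058] [ 0.0002688  -0.00164888  0.00177663]
```

View pics/wrist1.png

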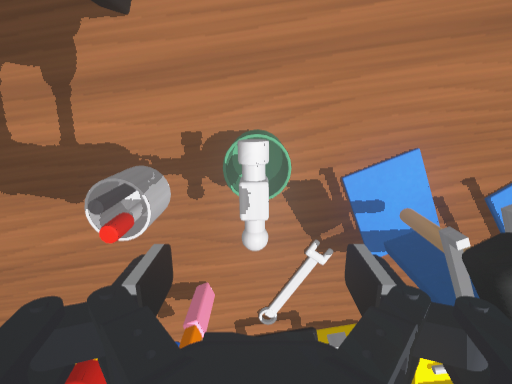

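The wrist view shows the hammer head at (254,195) over the green tin, tool steel tin at left, mallet stand right: clear to descend.

>>> {"op": "play_rows", "data": {"moves": [[[0,0,0,-0.05,-0.04,0.3,85],[0,0,0,0,0,0.3,85],[0,0,0,0,0,0.3,85],[0,0,0,0,0,0.3,85],[0,0,0,0,0,0.17,85]]]}}

```text
time: 2.75
tool_pos: [0.4663, -0.1072, 0.1607]
tcp_rot: [-0.209, -3.13, -0.002]
wrist_force: [0.4, 0.2, -0.4]
width: 0.992
grip_force: 0.0
```

>>> {"op": "play_rows", "data": {"moves": [[[0,0,0,0,0,0,45],[0,0,0,0,0,0,35],[0,0,0,0,0,0,15],[0,0,0,0,0,0,15],[0,0,0,0,0,0,15]]], "newtons": 60}}

```text
time: 3.17
tool_pos: [0.4701, -0.109, 0.1665]
tcp_rot: [0.208, 3.131, -0.002]
wrist_force: [-3.0, -1.3, 28.5]
width: 0.296
grip_force: 53.1
```

>>> {"op": "play_rows", "data": {"moves": [[[0,0,0,0,0,0,15],[0,0,0,0,0,0,15],[0,0,0,0,0,0,15],[0,0,0,0,0,0,15],[0,0,0,0,0,0,15]]], "newtons": 80}}

```text
time: 3.58
tool_pos: [0.4704, -0.1092, 0.1666]
tcp_rot: [0.209, 3.13, -0.002]
wrist_force: [0.0, -0.4, 6.2]
width: 0.296
grip_force: 79.8
```

>>> {"op": "play_rows", "data": {"moves": [[[0,0,0,0,0,-0.1,15],[0,0,0,0,0,-0.2,15],[0,0,0,0,0,-0.2,15],[0,0,0,0,0,-0.2,15],[0,0,0,0,0,-0.2,15]]]}}

```text
time: 4.0
tool_pos: [0.4674, -0.1081, 0.2543]
tcp_rot: [-0.209, -3.132, -0.001]
wrist_force: [0.1, -1.3, -4.3]
width: 0.296
grip_force: 78.7
```

>>> {"op": "play_rows", "data": {"moves": [[[0,0,0,0,0,-0.2,15],[0,0,0,0,0,-0.15,15],[0,0,0,0,0,0,15],[0,0,0,0,0,0,15],[0,0,0,0,0,0,15]]]}}

```text
time: 4.42
tool_pos: [0.4675, -0.1082, 0.2876]
tcp_rot: [-0.208, -3.132, -0.001]
wrist_force: [0.6, 0.2, -4.2]
width: 0.294
grip_force: 79.0
```

```bash
python3 - <<'E'
from h import *
c=cam('scene'); save(c,'scene2.png')
s=bot.read_state(); R0=Ro.from_rotvec(s['tcp_rot']).as_matrix(); p=s['tool_pos']; print(p,R0.round(3).tolist(),s['q'].round(2),s['wrist_force'],s['torque'])
E
```

```text
[ 0.46732519 -0.10816176  0.28718292] [[-0.991, 0.132, -0.004], [0.132, 0.991, 0.001], [0.004, 0.001, -1.0]] [-0.28 -0.14  1.93  0.    1.36 -1.72] [ 0.48741543 -0.83405374 -5.02899694] [ 0.00516112 -0.00257629 -0.01385065]
```

View pics/scene2.png

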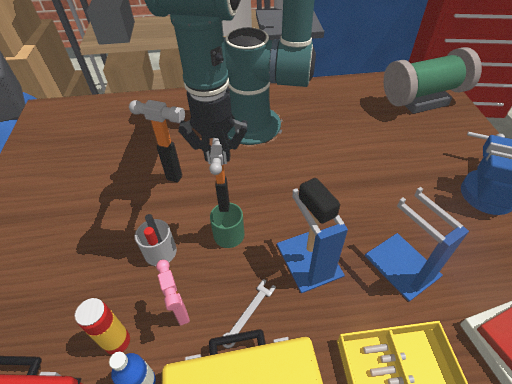

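Picture: hammer lifted, its butt at about (222,210) just at/above the tin's rim. Lift a bit more, then move back toward robot and measure the hang.

>>> {"op": "play_rows", "data": {"moves": [[[0,0,0,0,0,-0.2,15],[0,0,0,0,0,-0.2,15],[0,0,0,0,0,0,15],[0,0,0,0.2,0,0,15],[0,0,0,0.25,0,0,15]]]}}

```text
time: 4.88
tool_pos: [0.424, -0.1025, 0.3273]
tcp_rot: [-0.208, -3.132, -0.001]
wrist_force: [-1.7, 0.3, -4.5]
width: 0.294
grip_force: 79.2
```

```bash
cat > hang.py <<'E'
from h import *
s=bot.read_state(); R0=Ro.from_rotvec(s['tcp_rot']).as_matrix(); p=s['tool_pos']; print(p.round(4),R0.round(3).tolist(),s['q'].round(2))
for n in('scene','top','wrist'):
    c=cam(n); W=cloud(c).reshape(-1,3); H=cv2.cvtColor(c['image'],cv2.COLOR_RGB2HSV).reshape(-1,3)
    L=(W-p)@R0; L[:,2]=0.0-(-(L[:,2]))  # tool frame: z down from TCP
    near=(abs(L[:,0])<.065)&(abs(L[:,1])<.05)
    sl=near&(L[:,2]>.02)&(L[:,2]<.2)
    if sl.sum()>10:
        q=L[sl]; print(n,'handle',len(q),'zmax',np.percentile(q[:,2],[2,98]).round(4))
        for a,b in((.01,.05),(.05,.09),(.09,.12),(.12,.15)):
            t=L[near&(L[:,2]>a)&(L[:,2]<b)]
            if len(t)>5: print('  ',a,len(t),'x',np.percentile(t[:,0],[3,50,97]).round(4),'y',np.percentile(t[:,1],[3,50,97]).round(4))
    hd=near&(L[:,2]>-.045)&(L[:,2]<.012)&(abs(L[:,0])>.02)&(abs(L[:,1])<.02)&(H[:,1]<60)&(H[:,2]>110)
    if hd.sum()>10:
        t=L[hd]; r=cv2.minAreaRect((t[:,:2]*1000).astype(np.float32)); print(n,'head',len(t),r,'z',np.percentile(t[:,2],[2,98]).round(4))
        for sgn in(-1,1):
            u=t[sgn*t[:,0]>.02]
            if len(u)>5: print('   side',sgn,len(u),'x ext',np.max(sgn*u[:,0]).round(4),'ztop',np.percentile(u[:,2],[3,97]).round(4))
E
python3 hang.py
```

```text
[ 0.424  -0.1025  0.3273] [[-0.991, 0.132, -0.002], [0.132, 0.991, 0.001], [0.002, 0.0, -1.0]] [-0.29 -0.25  1.95  0.    1.45 -1.73]
scene handle 474 zmax [0.0235 0.1537]
   0.01 96 x [-0.0108 -0.0087  0.0058] y [-0.0074  0.0036  0.0094]
   0.05 167 x [-0.0146 -0.0116  0.0088] y [-0.0109  0.0022  0.0118]
   0.09 102 x [-0.0144 -0.0126  0.0036] y [-0.0103  0.0018  0.0117]
   0.12 97 x [-0.0146 -0.0122  0.0055] y [-0.0109  0.0015  0.0115]
scene head 198 ((-0.5790596008300781, 0.8792266845703125), (24.0333251953125, 103.31561279296875), 89.89013671875) z [-0.0331 -0.0173]
   side -1 142 x ext 0.0522 ztop [-0.0312 -0.0174]
   side 1 56 x ext 0.0511 ztop [-0.0333 -0.0263]
top handle 67 zmax [0.0449 0.1527]
   0.05 32 x [0.0058 0.018  0.023 ] y [0.0072 0.0112 0.0135]
   0.09 14 x [0.0011 0.0202 0.0235] y [0.0073 0.0129 0.0135]
   0.12 14 x [0.0009 0.0205 0.0238] y [0.0068 0.0127 0.0132]
top head 249 ((39.47407531738281, 1.5006370544433594), (38.59675598144531, 27.209659576416016), 0.49970385432243347) z [-0.0339 -0.0183]
   side 1 249 x ext 0.0588 ztop [-0.0339 -0.0207]
wrist head 6125 ((11.631210327148438, 0.8974733352661133), (27.350343704223633, 89.07393646240234), 88.46818542480469) z [-0.0327 -0.0156]
   side -1 743 x ext 0.0333 ztop [-0.0282 -0.0181]
   side 1 5382 x ext 0.0561 ztop [-0.0326 -0.0178]
```

>>> {"op": "play_rows", "data": {"moves": [[[0,0,0,0.05,0.3,0,15],[0,0,0,0.05,0.4,0,15],[0,0,0,0.05,0.4,0,15],[0,0,0,0.05,0.4,0,15],[0,0,0,0.05,0.4,0,15]]]}}

```text
time: 5.45
tool_pos: [0.4242, 0.0908, 0.328]
tcp_rot: [-0.21, -3.134, 0.0]
wrist_force: [1.2, 0.5, -4.5]
width: 0.29
grip_force: 80.2
```

>>> {"op": "play_rows", "data": {"moves": [[[0,0,0,0,0.3,0,15],[0,0,0,0,0.2,0,15],[0,0,0.22,0,0,0,15],[0,0,0.22,0,0,0,15],[0,0,0.22,0,0,0,15]]]}}

```text
time: 5.87
tool_pos: [0.431, 0.1395, 0.3275]
tcp_rot: [-0.726, -3.055, 0.002]
wrist_force: [0.2, 0.4, -4.0]
width: 0.288
grip_force: 80.6
```

>>> {"op": "play_rows", "data": {"moves": [[[0,0,0.22,0,0,0,15],[0,0,0.22,0,0,0,15],[0,0,0.22,0,0,0,15],[0,0,0.22,0,0,0,15],[0,0,0.22,0,0,0,15]]]}}

```text
time: 6.28
tool_pos: [0.4311, 0.1388, 0.3276]
tcp_rot: [-1.53, -2.742, 0.002]
wrist_force: [-0.1, 0.0, -4.7]
width: 0.292
grip_force: 80.6
```

```bash
cat > to.py <<'E'
from h import *
import sys
x,z=float(sys.argv[1]),float(sys.argv[2]); yaw=26.3; a=np.radians(yaw)
s=bot.read_state(); R0=Ro.from_rotvec(s['tcp_rot']).as_matrix(); p=s['tool_pos']
t=np.array([.607+x*np.cos(a),.321+x*np.sin(a),z]); d,r,_=delta(p,R0,t,yaw)
print('p',p.round(4),'q',s['q'].round(2),'shift units',(d/.1).round(3),'turn units',(r/.5).round(3))
E
python3 to.py -.13 .327
python3 - <<'E'
from m import *
# refine empty stand: prongs and lips in stand frame
a=np.radians(26.3); o=np.array([.607,.321]); q=(W[:,:2]-o)@np.array([[np.cos(a),-np.sin(a)],[np.sin(a),np.cos(a)]])
for i in(0,1):
  for lo,hi,nm in((.209,.221,'prong'),(.221,.232,'lip'),(.004,.012,'base')):
    for sg in(-1,1):
      k=(src==i)&(W[:,2]>lo)&(W[:,2]<hi)&(abs(q[:,0])<.09)&(abs(q[:,1])<.065)&(sg*q[:,1]>0)
      if nm=='prong':k&=(abs(q[:,0])<.045)
      u=q[k]; 
      if len(u)>3: print(i,nm,sg,len(u),'x',np.percentile(u[:,0],[2,98]).round(4),'y',np.percentile(u[:,1],[2,50,98]).round(4),'slope',np.polyfit(u[:,0],u[:,1],1)[0].round(3), 'z',np.median(W[k,2]).round(4))
E
```

```text
p [0.4311 0.1388 0.3276] q [ 0.26 -0.21  1.92  0.    1.44 -0.3 ] shift units [0.749 1.159 0.004] turn units [-0.003 -0.001  0.187]
0 prong -1 260 x [-0.0425  0.0433] y [-0.0341 -0.0302 -0.0228] slope -0.005 z 0.2145
0 prong 1 246 x [-0.0426  0.0429] y [0.0197 0.0237 0.0309] slope -0.004 z 0.2146
0 lip -1 26 x [-0.0555 -0.0469] y [-0.0328 -0.0292 -0.0228] slope -0.097 z 0.226
0 lip 1 24 x [-0.0548 -0.0464] y [0.0205 0.0249 0.0312] slope 0.214 z 0.2265
0 base -1 1271 x [-0.0671  0.0775] y [-0.0609 -0.0347 -0.0015] slope -0.051 z 0.0081
0 base 1 890 x [-0.0676  0.0781] y [0.0011 0.028  0.0571] slope -0.008 z 0.0083
1 prong -1 151 x [-0.0394  0.0434] y [-0.0315 -0.0271 -0.0215] slope 0.003 z 0.2161
1 prong 1 164 x [-0.0407  0.043 ] y [0.0221 0.0268 0.0325] slope -0.002 z 0.2159
1 lip -1 19 x [-0.0554 -0.0468] y [-0.0312 -0.0265 -0.022 ] slope 0.088 z 0.2273
1 lip 1 21 x [-0.0547 -0.0468] y [0.0228 0.027  0.0321] slope -0.229 z 0.2278
1 base -1 839 x [-0.0689  0.0737] y [-0.0587 -0.0324 -0.0016] slope -0.052 z 0.0089
1 base 1 822 x [-0.0695  0.0731] y [0.0015 0.0344 0.0599] slope 0.082 z 0.009
```

>>> {"op": "play_rows", "data": {"moves": [[[0,0,0,0.18,0.29,0,15],[0,0,0,0.19,0.29,0,15],[0,0,0,0.19,0.29,0,15],[0,0,0,0.19,0.29,0,15],[0,0,0.19,0,0,0,15]]]}}

```text
time: 6.7
tool_pos: [0.4918, 0.2691, 0.3264]
tcp_rot: [-1.648, -2.672, -0.003]
wrist_force: [1.2, -0.3, -4.6]
width: 0.295
grip_force: 81.5
```

>>> {"op": "play_rows", "data": {"moves": [[[0,0,0,0,0,0.3,15],[0,0,0,0,0,0.3,15],[0,0,0,0,0,0.28,15],[0,0,0,0,0,0,15],[0,0,0,0,0,0,15]]]}}

```text
time: 7.12
tool_pos: [0.488, 0.263, 0.2378]
tcp_rot: [-1.65, -2.669, 0.009]
wrist_force: [1.3, -0.2, -4.9]
width: 0.291
grip_force: 81.3
```

```bash
python3 to.py 0 .240; python3 hang.py; python3 - <<'E'
from h import *
save(cam('scene'),'scene3.png')
E
```

```text
p [0.488  0.263  0.2378] q [ 0.45  0.04  1.85  0.    1.26 -0.01] shift units [-0.012  1.324 -0.031] turn units [-0.014 -0.     0.008]
[0.488  0.263  0.2378] [[-0.447, 0.895, -0.006], [0.895, 0.447, -0.003], [0.0, -0.007, -1.0]] [ 0.45  0.04  1.85  0.    1.26 -0.01]
scene handle 497 zmax [0.0248 0.1538]
   0.01 124 x [-0.0103 -0.0081  0.0077] y [-0.007   0.0059  0.0091]
   0.05 170 x [-0.0143 -0.0097  0.0118] y [-0.0098  0.0069  0.0117]
   0.09 111 x [-0.0146 -0.0119  0.0108] y [-0.0104  0.0072  0.0116]
   0.12 100 x [-0.0143 -0.0119  0.0118] y [-0.0098  0.007   0.011 ]
scene head 99 ((1.3819007873535156, 4.164608001708984), (18.202932357788086, 103.78471374511719), 89.70122528076172) z [-0.0318 -0.0203]
   side -1 80 x ext 0.0505 ztop [-0.0315 -0.0208]
   side 1 19 x ext 0.0533 ztop [-0.0299 -0.0201]
top handle 253 zmax [0.0241 0.1489]
   0.01 42 x [-0.0085 -0.0053  0.0072] y [-0.0074 -0.006   0.005 ]
   0.05 104 x [-0.012  -0.0038  0.0149] y [-0.0107 -0.0084  0.0107]
   0.09 56 x [-0.012  -0.0026  0.015 ] y [-0.0104 -0.0097  0.0088]
   0.12 50 x [-0.0118 -0.002   0.0153] y [-0.0109 -0.0095  0.0062]
top head 104 ((-34.22282028198242, -0.3705921173095703), (18.365047454833984, 28.315641403198242), 88.67133331298828) z [-0.0359 -0.023 ]
   side -1 104 x ext 0.0483 ztop [-0.0358 -0.0238]
wrist head 5522 ((8.79437255859375, 3.576077461242676), (27.12860107421875, 88.17285919189453), 89.22528839111328) z [-0.0377 -0.0209]
   side -1 890 x ext 0.0355 ztop [-0.0335 -0.0244]
   side 1 4632 x ext 0.0529 ztop [-0.0376 -0.0228]
```

View pics/scene3.png

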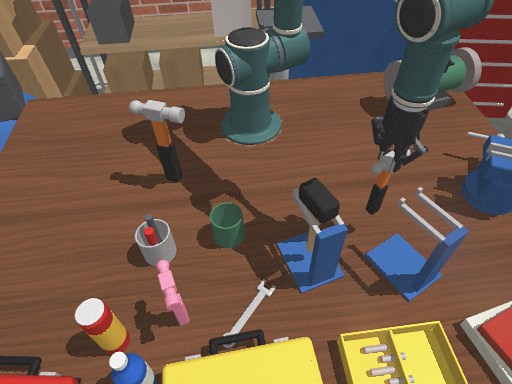

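Picture: hammer hangs vertically in front of the empty stand (380,190), green tin upright and empty, mallet still hung. Insert between the prongs.

>>> {"op": "play_rows", "data": {"moves": [[[-0.01,0,0,0,0,-0.05,15],[0,0,0,-0.01,0.2,0,15],[0,0,0,0,0.2,0,15],[0,0,0,0,0.2,0,15],[0,0,0,0,0.2,0,15]]]}}

```text
time: 7.73
tool_pos: [0.5633, 0.2992, 0.2492]
tcp_rot: [1.65, 2.668, 0.012]
wrist_force: [0.0, 0.5, -4.6]
width: 0.293
grip_force: 81.5
```

>>> {"op": "play_rows", "data": {"moves": [[[0,0,0,0,0.2,0,15],[0,0,0,0,0.15,0,15],[0,0,0,0,0.15,0,15],[0,0,0,0,0,0,15],[0,0,0,0,0,0,15]]]}}

```text
time: 8.15
tool_pos: [0.6072, 0.3211, 0.2483]
tcp_rot: [1.651, 2.669, 0.009]
wrist_force: [-0.7, 0.3, -4.9]
width: 0.293
grip_force: 81.7
```

```bash
python3 to.py 0 .210; python3 - <<'E'
from h import *
print(bot.read_state()['wrist_force'])
c=cam('scene'); cv2.imwrite('pics/crop2.png',cv2.resize(c['image'][100:310,320:500,::-1],None,fx=2.8,fy=2.8))
E
```

```text
p [0.6072 0.3211 0.2483] q [ 0.45  0.27  1.56  0.    1.3  -0.01] shift units [-0.    -0.005  0.383] turn units [ 0.013 -0.     0.008]
[-0.67045482  0.33474243 -4.94106618]
```

View pics/crop2.png

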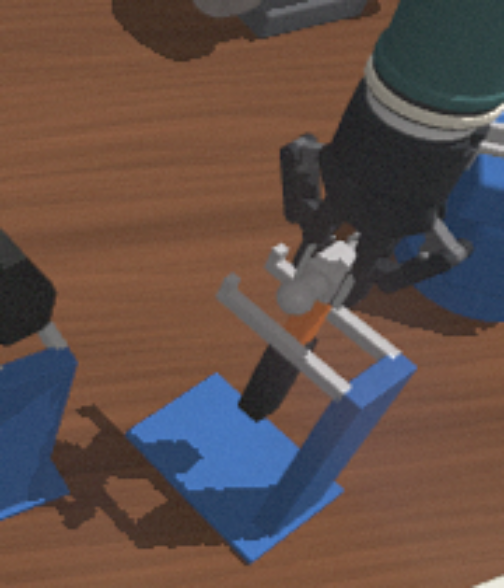

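Crop: handle (275,380) is between the prongs, head (320,280) across them. Lowering.

>>> {"op": "play_rows", "data": {"moves": [[[0.01,0,0.01,0,0,0.12,15],[0,0,0,0,0,0.1,15],[0,0,0,0,0,0.08,15],[0,0,0,0,0,0.04,15],[0,0,0,0,0,0,15]]]}}

```text
time: 8.62
tool_pos: [0.6055, 0.3204, 0.2116]
tcp_rot: [-1.658, -2.667, 0.003]
wrist_force: [-0.0, 0.5, -3.5]
width: 0.296
grip_force: 81.5
```

>>> {"op": "play_rows", "data": {"moves": [[[0,0,0,0,0,0.01,15],[0,0,0,0,0,0.01,15],[0,0,0,0,0,0,15],[0,0,0,0,0,0,15],[0,0,0,0,0,0,15]]]}}

```text
time: 9.03
tool_pos: [0.6066, 0.3209, 0.2109]
tcp_rot: [1.659, 2.668, 0.0]
wrist_force: [0.2, 0.4, -5.8]
width: 0.294
grip_force: 81.7
```

>>> {"op": "play_rows", "data": {"moves": [[[0,0,0,0,0,0.01,15],[0,0,0,0,0,0,15],[0,0,0,0,0,0,15]]]}}

```text
time: 9.28
tool_pos: [0.6066, 0.321, 0.2107]
tcp_rot: [1.659, 2.667, 0.001]
wrist_force: [-1.6, -0.7, 0.6]
width: 0.295
grip_force: 82.2
```

>>> {"op": "play_rows", "data": {"moves": [[[0,0,0,0,0,0.01,15],[0,0,0,0,0,0,15],[0,0,0,0,0,0,15]]]}}

```text
time: 9.53
tool_pos: [0.6067, 0.321, 0.2106]
tcp_rot: [1.659, 2.667, 0.002]
wrist_force: [-4.3, -2.1, 5.7]
width: 0.292
grip_force: 83.0
```

Contact made. Release gently, partially open, then straight up.

>>> {"op": "play_rows", "data": {"moves": [[[0,0,0,0,0,-0.01,24],[0,0,0,0,0,0,30],[0,0,0,0,0,0,38],[0,0,0,0,0,0,48],[0,0,0,0,0,0,48]]], "newtons": 20}}

```text
time: 9.95
tool_pos: [0.6067, 0.3209, 0.2097]
tcp_rot: [1.659, 2.668, 0.0]
wrist_force: [-0.1, 0.9, -0.2]
width: 0.559
grip_force: 0.0
```

>>> {"op": "play_rows", "data": {"moves": [[[0,0,0,0,0,0,48],[0,0,0,0,0,-0.1,48],[0,0,0,0,0,-0.15,48],[0,0,0,0,0,-0.2,48],[0,0,0,0,0,-0.3,48]]]}}

```text
time: 10.37
tool_pos: [0.6052, 0.3201, 0.2831]
tcp_rot: [-1.658, -2.665, 0.007]
wrist_force: [-0.5, -0.9, -1.0]
width: 0.567
grip_force: 0.0
```

>>> {"op": "play_rows", "data": {"moves": [[[0,0,0,0,0,-0.35,48],[0,0,0,0,-0.35,0,48],[0,0,0,0,-0.35,0,48],[0,0,0,0,-0.35,0,48],[0,0,0,0,-0.35,0,48]]]}}

```text
time: 10.78
tool_pos: [0.48, 0.2585, 0.321]
tcp_rot: [1.659, 2.667, 0.002]
wrist_force: [0.3, -1.1, -0.5]
width: 0.567
grip_force: 0.0
```

```bash
python3 - <<'E'
from h import *
print(bot.read_state()['tool_pos'])
a=np.radians(26.3); M=np.array([[np.cos(a),-np.sin(a)],[np.sin(a),np.cos(a)]])
for n in('scene','top'):
    c=cam(n); W=cloud(c).reshape(-1,3); q=(W[:,:2]-[.607,.321])@M
    k=(abs(q[:,0])<.045)&(abs(q[:,1])<.06)&(W[:,2]>.223)&(W[:,2]<.26); r=cv2.minAreaRect((q[k]*1000).astype(np.float32)); print(n,k.sum(),r,np.percentile(W[k,2],[2,50,98]).round(4))
    A=np.c_[q[k],np.ones(k.sum())]; b=W[k,2]; t=b>.236; print('slope',np.linalg.lstsq(A[t],b[t],rcond=None)[0].round(3))
    h=(abs(q[:,0])<.03)&(abs(q[:,1])<.02)&(W[:,2]>.045)&(W[:,2]<.15)
    for lo,hi in((.05,.08),(.08,.11),(.11,.15)):
        u=q[h&(W[:,2]>lo)&(W[:,2]<hi)]
        if len(u)>5: print('handle',lo,np.percentile(u[:,0],[3,97]).round(4),np.percentile(u[:,1],[3,97]).round(4))
    for nm,x,y in(('tin',.460,-.106),('tool',.490,-.288)):
        k=(np.hypot(W[:,0]-x,W[:,1]-y)<.06)&(W[:,2]>.086)&(W[:,2]<.0925); u=W[k][:,:2]; s=np.linalg.lstsq(np.c_[2*u,np.ones(len(u))],(u**2).sum(1),rcond=None)[0]; print(nm,s[:2].round(4))
    if n=='scene': save(c,'scene4.png')
E
```

```text
[0.47997354 0.25847643 0.32099245]
scene 582 ((0.2313098907470703, 1.1019058227539062), (27.368165969848633, 103.86248779296875), 0.32540562748908997) [0.2258 0.2394 0.2447]
slope [-0.052  0.013  0.241]
handle 0.05 [-0.0102  0.0117] [-0.0147  0.0088]
handle 0.08 [-0.01   0.012] [-0.0149  0.0106]
handle 0.11 [-0.0102  0.0118] [-0.0146  0.0105]
tin [ 0.4613 -0.1073]
tool [ 0.4904 -0.2897]
top 355 ((-0.3997964859008789, -13.02463150024414), (26.796894073486328, 71.5409927368164), 1.0002081394195557) [0.2245 0.2411 0.246 ]
slope [0.071 0.074 0.243]
handle 0.05 [-0.0123  0.0059] [-0.0118  0.0148]
handle 0.08 [-0.0121 -0.0063] [-0.0115  0.015 ]
handle 0.11 [-0.0127 -0.0047] [-0.006   0.0169]
tin [ 0.4599 -0.1053]
tool [ 0.4891 -0.2876]
```

View pics/scene4.png

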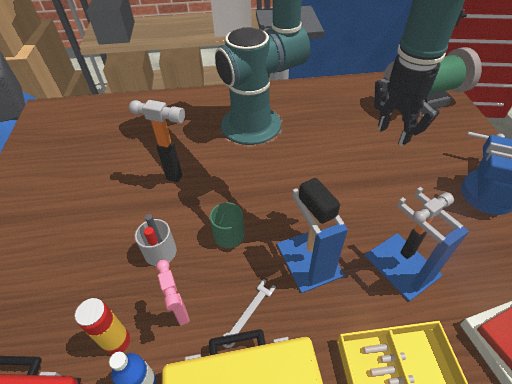

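The hammer hangs squarely on the empty stand (430,212) with its handle vertical; both tins are upright and in place, the mallet is still hung, and the gripper is clear.

```bash
python3 -c "
from h import *
print(bot.finish_job())"
```

```text
the job is handed in; nothing more can be done
None
```

The hammer now hangs on the empty blue stand, handle straight down between the prongs and head level and square across both. Both tins are standing where they were, the mallet is still on its own stand, and I handed the job in at about 11 s of the 45 s allowed.

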